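# Hang a painted figure in the drying rail's notch

## Robot

A 6-joint arm with a two-finger parallel gripper is mounted at the origin on the work surface. World frame = base frame: x ahead of the robot, y to its left, z up, the work surface at z = 0. Lengths are in m, angles in rad, forces in N, time in s.
With the tool pointing down it reaches from about 0.325 to 0.85 m from the base axis. Payload 4.4 kg.
Tool frame: the origin (TCP) lies on the centre line of the jaws, within the pads' length; the fingertips stand 25 mm ahead of it and the grasp point (between the pads) lies 6 mm ahead of it (manip.tip_reach is the distance from the TCP to the fingertips, in m); z points along the fingers, y is the line along which they close (so a half turn about z gives the same grasp; the last joint's range is limited). The gripper opens to 94 mm and grips with 3 to 60 N. Pads are 16 mm wide; open, the fingers measure 119 mm over their backs; the gripper's body (75 mm by 177 mm) begins 78 mm behind the grasp point.
Start: joints at [-1.482, 0.207, 1.542, -0, 1.393, -0.15], TCP at [0.137, -0.559, 0.23] pointing down, gripper open.
Joint ranges: [-2.73, 2.73], [-0.86, 2.22], [0.23, 2.46], [-1.11, 4.25], [0.08, 2.63], [-2.82, 2.82]. Speed limits (rad/s): [2.79, 2.79, 3.14, 3.14, 3.14, 3.14].

## Interface

Orientations are given as a unit quaternion [w, x, y, z].
In Python, from rig import manip, viewer, workorder gives the robot as it stands (manip), with the cameras (viewer) and the job (workorder).
- The arm moves only by the tool jog_arm, called after "Emit:" as name(argument=value, ...) on one line, values as JSON. Schema: {"type":"object","properties":{"segments":{"type":"array","items":{"type":"number"},"minItems":6,"maxItems":30},"aperture":{"type":"number"},"force":{"type":"number"},"only":{"type":"string"},"quiet":{"type":"boolean"},"lines":{"type":"string"}},"required":["segments"],"additionalProperties":false}. segments is one flat list of numbers that holds 1 to 5 rows one after another, with no inner brackets; each row has 6 numbers: dx, dy, dz in a scale on which 1.0 is 0.25 m, then a rotation vector rx, ry, rz in fractions of the full range, 1 being pi/2 rad; each row shifts and turns the commanded pose from where the row before left it, along the tool's axes as they then stand; what a row does not reach is not made up. A row lasts 1/12 s, in which the tool goes at most 0.0417 m and 0.125 rad, less where a joint would pass 70% of its speed; a pose out of reach is approached as far as the arm can. aperture is the finger opening in m, set as the call begins (left out keeps the last). The fingers move at their own pace and stop on an object; force is the grip in N (left out, the last holds). Time passes only in rows, so rows that do not move let the fingers close. The tool returns the time, the measured TCP pose, the force, the opening and the grip force at its end. only (a regular expression) keeps the lines of the reply that match it, lines (a string "A,B") keeps lines A to B, and quiet returns only ok. Input that does not fit is refused with a message, and nothing moves.
- manip.observe(): the state, without advancing time (a new reading comes with each control period).
- viewer.get_image(name): name is "scene" or "top"; returns a dict with "color" (420x560x3 uint8, red, green, blue), "z_map" (420x560 float32, m along the optical axis (not along the pixel's ray), 0 where there is no reading), "fx", "fy", "cx", "cy" (pixels), "k1" (the pictures are not rectified: a ray, as slopes to the right and down, at radius r is drawn at 1 + k1 r^2 times it, then the intrinsics apply), "rvec" (rotation vector, rad) and "tvec" (3), from world to camera coordinates, as OpenCV has them. Camera axes: x right, y down, z forward; pixel columns grow to the right and rows downward; lengths in m; the calibration is good to about 2 mm. A picture is of the moment at which its call begins.
- workorder.sign_off(): hands the job in; it is judged then, once.
The state is a dict: "t": time; "qpos": joint angles; "qd": joint speeds; "tau": joint torques, N m; "eef_pos": TCP position; "orientation": TCP orientation; "contact_force": force on the tool from outside, world axes, zero at the start; "torque": the same for the moment, N m; "width": finger opening in m; "grip_force": force on a finger pad.
Only numpy, scipy, OpenCV 4.12 (cv2) and the standard library are available. Lean on these libraries where they do the work, as an engineer would, in place of code of your own. Each camera call takes 0.05 s, during which the arm holds its last target. There are 200 camera calls.

## Task

Hang the yellow spotted animal on the drying rail by its hook: from the robot's side lift the hook's tip over the blue anti-jump lip, lower it behind, and feel along the white track for the notch until the tip is fully home on the bottom of the notch. Be gentle with the rail and keep hold of the hook until it is fully down, then let go so that the animal hangs still and upright; leave everything else on the table where it is.

Things in the scene. Friction and masses are not known exactly. Their poses are not given: they have to be found in the camera images.
- carrier: Yellow black-spotted toy animal on a wooden plinth, 210 to 350 g, a C-shaped steel hook on its back. Origin: on the underside, straight below the hook's tip, z up. Plinth 60 (x) x 70 (y) x 12 mm, its centre at x = 6; animal up to 76 high. The hook's stem (x -31 to -25, 12 wide in y, up to z 184) stands on the -x side; its upper arm (z 176 to 184) runs back to x = 5 and ends in the down-turned tip.
- hook_tip (a point): Centre of the lower end of the hook's down-turned tip (10 x by 12 y mm, 36 mm long), straight above the carrier's origin at z = 140 mm; axes as the carrier's. Below it the C opens to +x: 64 mm free height between the tip and the animal's top, 25 mm from the tip's middle to the stem. The whole balances upright when hung from the tip.
- grip_tab (a point): Point in the red grip tab on top of the hook: a block 12 (x) by 24 (y) mm, from z = 184 to 222 mm; this point is at x = -12, y = 0, z = 206 mm in the carrier's frame, whose axes it has. Pinch it from above across its 12 mm.
- rail: Fixed drying rail: open-topped trough along its y, 300 mm long, between two grey posts (26 x 24 mm, 208 high, at y = +-162; feet 90 x 50 x 8). Origin on the table under the trough's middle, x away from the robot, z up. Heights above the table: underside 170, trough floor 176, white track strip 190, top of both walls 206 mm. Inside 18 mm wide; walls 5 mm. Strip ends stick out past the posts.
- lip_top (a point): Middle of the top edge of the blue front wall, the anti-jump lip, 206 mm above the table; axes as the rail's. The lip spans x = -14 to -9 mm in the rail's frame. The hook comes from the robot's side with its +x along the rail's +x: the tip passes over the lip while the animal and its plinth pass below the trough.
- rail_track (a point): Middle of the trough, on top of the white track strip, 16 mm below the lip's top; axes as the rail's. The strip has one notch, 21 mm along y, 14 mm deep (to the trough floor), square edges. Its centre lies anywhere from y = -28 to 28 mm of here, differs each time and is not measured: see it from above or feel for it (elsewhere the tip stops 14 mm too high). The strip resists pushing.
- coffee: Bystander: brown glass bottle with black cap, 66 mm across, 200 mm high; origin under its base.
- bare_figure: Bystander: unpainted wooden animal on a plinth 60 x 70 mm, 78 mm high, no hook; origin under the plinth.
- wire_coil: Bystander: copper wire ring lying flat, 80 mm across, 8 mm high; origin at its centre underneath.
- pliers: Bystander: red-handled pliers lying flat, 140 mm long, 12 mm high; origin at the pivot.
- can_yellow: Bystander: yellow spray can, 52 mm across, 165 mm high; origin under its base.
- can_green: Bystander: green spray can, 52 mm across, 165 mm high; origin under its base.
- can_white: Bystander: red-capped white spray can, 52 mm across, 165 mm high; origin under its base.

How it is judged:
On the way, in this order (a step that is already met when the one before it is completed fails the run):
1. the held hook's tip is above the trough, past the lip and higher than the lip's top (x of hook_tip in the frame of rail_track between -0.008 and 0.008 m and y of hook_tip in the frame of rail_track between -0.1 and 0.1 m and z of hook_tip in the frame of rail_track above 0.016 m and contact force between the fingers and carrier above 1 N), for 0.04 s.
2. the tip is down on the bottom of the notch while the hook is still held (x of hook_tip in the frame of rail_track between -0.008 and 0.008 m and y of hook_tip in the frame of rail_track between -0.1 and 0.1 m and z of hook_tip in the frame of rail_track below -0.009 m and contact force between the fingers and carrier above 1 N), for 0.2 s.
At the end, for the whole second after the job is handed in: The tip is in the trough behind the lip (within 8 mm of the trough's middle line), at least 9 mm below the top of the track, which is possible only in the notch; the animal hangs upright within 0.15 rad, released and at rest (under 50 mm/s and 0.4 rad/s) (x of hook_tip in the frame of rail_track between -0.008 and 0.008 m and y of hook_tip in the frame of rail_track between -0.1 and 0.1 m and z of hook_tip in the frame of rail_track below -0.009 m and angle between carrier's own z axis and vertical below 0.15 rad and linear speed of carrier below 0.05 m/s and angular speed of carrier below 0.4 rad/s and contact force between the fingers and carrier below 0.1 N); the robot touches nothing.
It fails at once if the hook or figure strikes or presses the rail with more than 45 N (contact force between carrier and rail above 45 N).
It fails at once if a bystander (can, bottle, bare figure, wire coil or pliers) is moved by more than 25 mm (distance of any of coffee, bare_figure, wire_coil, pliers, can_yellow, can_green, can_white from where it was at the start of the episode above 0.025 m).
It also fails if it takes over 54 s, if anything falls off the work surface, if the arm or the gripper's body presses on something with over 40 N, if the wrist force passes 120 N, or if a joint passes its speed limit or range.

## Working session

There is one attempt and no reset: what is moved stays moved. The work goes in short steps, Python scripts to look and compute and a tool call to move; the robot and the scene stay as the last step left them, time stands still between calls to the robot, and variables do not carry over. Pictures are saved under pics/ and viewed, at most 10 in all, crops included, and the job is handed in when it is done.

```bash
ls; mkdir -p pics; cat > h.py <<'E'
import numpy as np, cv2
from rig import manip, viewer, workorder
def grab(n):
    im=viewer.get_image(n); 
    return im
def cloud(im):
    z=im["z_map"]; h,w=z.shape
    v,u=np.mgrid[0:h,0:w]
    K=np.array([[im["fx"],0,im["cx"]],[0,im["fy"],im["cy"]],[0,0,1.]])
    x=(u-im["cx"])/im["fx"]; y=(v-im["cy"])/im["fy"]
    rd=np.hypot(x,y); r=rd.copy()
    for _ in range(20): r=rd/(1+im["k1"]*r*r)
    s=np.where(rd>0,r/np.maximum(rd,1e-9),1)
    P=np.stack([x*s*z,y*s*z,z],-1)
    R=cv2.Rodrigues(np.array(im["rvec"],float))[0]
    W=(P-np.array(im["tvec"]).reshape(3))@R
    W[z==0]=np.nan
    return W
E
python3 - <<'E'
from h import *
for n in("scene","top"):
    im=grab(n); cv2.imwrite(f"pics/{n}0.png",im["color"][:,:,::-1]); np.save(f"{n}0.npy",cloud(im)); np.save(f"{n}c0.npy",im["color"])
    R=cv2.Rodrigues(np.array(im["rvec"],float))[0]; print(n,-R.T@np.array(im["tvec"]).reshape(3),im["fx"],im["k1"],R[2])
print(manip.observe())
E
```

```text
pics
rig.py
scene [ 1.19640698 -0.66223146  1.01849067] 450.23840837987694 0.04014123928338887 [-0.51811172  0.52447832 -0.67563507]
top [0.29813796 0.00739761 1.35237247] 466.9468805977389 0.02322796921388576 [ 0.16249733  0.00839614 -0.98667326]
{'t': 0.1, 'qpos': array([-1.48155047e+00,  2.07346977e-01,  1.54277413e+00, -1.02604872e-05,
        1.39351093e+00, -1.50489331e-01]), 'qd': array([ 9.58286529e-04, -2.31242617e-03, -2.57687521e-03, -7.13014004e-05,
        9.73729446e-04,  4.16541438e-04]), 'tau': array([ 1.55762446e-04, -3.71863246e+01, -2.82293129e+01,  7.00357882e-02,
        3.11429822e-02, -4.76608432e-05]), 'eef_pos': array([ 0.13646268, -0.55788427,  0.22941748]), 'orientation': array([-1.01937144e-03,  9.92823853e-01,  1.19581591e-01,  2.61734114e-05]), 'contact_force': array([ 0.18694976,  0.88026807, -0.26180607]), 'torque': array([0.02987452, 0.01429264, 0.00580623]), 'grip_force': 0.0, 'width': 0.09390729361768489}
```

View pics/scene0.png

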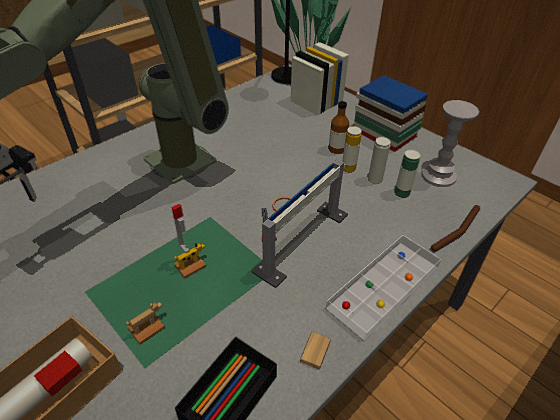

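View pics/top0.png

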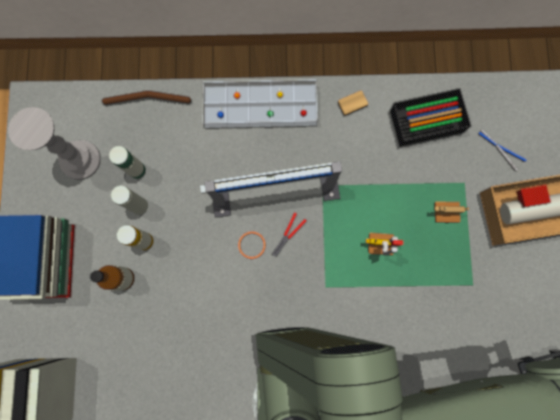

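The scene view shows the carrier near (190,250) with its red tab at (178,211), and the rail from (268,225) to (337,172). In the top view the carrier is at (383,243) and the rail runs (205,188)–(335,168), with the lip on the lower side. Next I'll take measurements and zoom in.

```bash
python3 - <<'E'
from h import *
W=np.load("top0.npy");C=np.load("topc0.npy")
a=cv2.resize(C[150:220,195:345],None,fx=5,fy=5,interpolation=cv2.INTER_CUBIC)
b=cv2.resize(C[220:270,355:415],None,fx=5,fy=5,interpolation=cv2.INTER_CUBIC)
out=np.zeros((610,760,3),np.uint8);out[:350,:750]=a;out[355:605,:300]=b
S=np.load("scenec0.npy");s=cv2.resize(S[195:285,150:220],None,fx=2.7,fy=2.7,interpolation=cv2.INTER_CUBIC);out[355:355+s.shape[0],320:320+s.shape[1]]=s
cv2.imwrite("pics/zoom0.png",out[:600,:,::-1])
for nm in("top","scene"):
    W=np.load(nm+"0.npy");C=np.load(nm+"c0.npy").astype(int);r,g,bl=C[...,0],C[...,1],C[...,2]
    z=W[...,2]
    near=(W[...,0]>.3)&(W[...,0]<.6)&(W[...,1]>-.35)&(W[...,1]<-.12)
    red=near&(r>110)&(g<70)&(z>.15)
    print(nm,"red",red.sum(),np.median(W[red],0),W[red].min(0),W[red].max(0))
    hk=near&(z>.17); print("hi",hk.sum(),W[hk].mean(0))
    # rail: points at z .195-.215
    m=(W[...,0]>.4)&(W[...,0]<.8)&(W[...,1]>-.2)&(W[...,1]<.35)&(z>.16)&(z<.225)
    bm=m&(bl>r+25)&(z>.195);p=W[bm];print("blue",bm.sum(),p.mean(0),p.min(0),p.max(0)); 
    f=np.polyfit(p[:,1],p[:,0],1);print("fit",f)
    wm=m&(r>150)&(z<.2);print("white",wm.sum())
    q=W[m];print("rail all",m.sum(),q.min(0),q.max(0),np.polyfit(q[:,1],q[:,0],1))
    pl=near&(z>.004)&(z<.02)&(r>g+25); print("plinth",pl.sum(),W[pl].mean(0)); 
    if pl.sum()>5:print(cv2.minAreaRect(W[pl][:,:2].astype(np.float32)*1000))
    an=near&(z>.03)&(z<.09)&(r>bl+40);p=W[an];
    u,s_,v=np.linalg.svd((p-p.mean(0))[:,:2]);print("animal",an.sum(),p.mean(0),v[0],p.min(0),p.max(0))
E
```

```text
top red 39 [ 0.4134883  -0.26088886  0.22067342] [ 0.40741545 -0.27101704  0.20919484] [ 0.41673833 -0.24958796  0.22584486]
hi 160 [ 0.44613637 -0.23525572  0.2005915 ]
blue 330 [0.57423393 0.036902   0.20349106] [ 0.55136531 -0.11193541  0.19507149] [0.59672298 0.1848847  0.21235942]
fit [-0.13597813  0.57925179]
white 659
rail all 1941 [ 0.54995444 -0.1341056   0.16038873] [0.62209855 0.22509549 0.21429899] [-0.13426641  0.58988335]
plinth 209 [ 0.43652904 -0.25694835  0.01119724]
((431.59002685546875, -262.31689453125), (66.30569458007812, 58.277442932128906), 83.55416107177734)
animal 124 [ 0.43142104 -0.245007    0.05977835] [-0.13163661 -0.99129804] [ 0.39993988 -0.28508067  0.03403019] [ 0.44029514 -0.21371457  0.07548593]
scene red 28 [ 0.41667615 -0.26139164  0.22339394] [ 0.40985441 -0.27297266  0.22087915] [ 0.42227483 -0.2509614   0.22650049]
hi 178 [ 0.42937972 -0.25662188  0.2015974 ]
blue 299 [0.57908612 0.03154065 0.2039216 ] [ 0.55599618 -0.10634143  0.19500369] [0.60028711 0.18528737 0.21080044]
fit [-0.13448595  0.58332789]
white 174
rail all 1643 [ 0.55473945 -0.13517591  0.16036972] [0.6258306  0.2268051  0.21519324] [-0.13386855  0.59722554]
plinth 260 [ 0.44668799 -0.26792785  0.01296343]
((431.6592102050781, -261.84716796875), (69.43602752685547, 68.41524505615234), 83.0363540649414)
animal 235 [ 0.4374712  -0.25872424  0.05592397] [-0.08837446 -0.99608732] [ 0.42442179 -0.30186352  0.03074841] [ 0.44443062 -0.21122663  0.07774697]
```

View pics/zoom0.png

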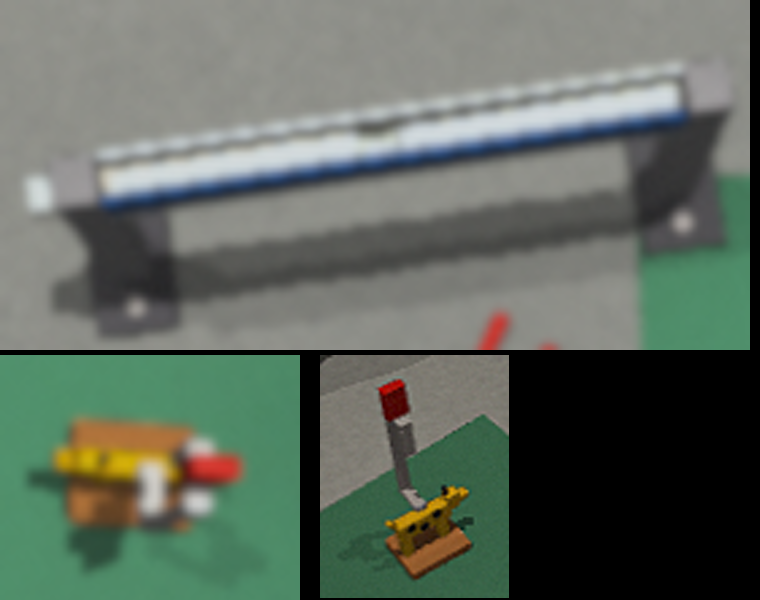

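The zoom shows the notch as a dark patch at about top-image pixel (271,177). The tab sits on the robot's side of the carrier, so its yaw is only a few degrees off the rail's. I'll refine the poses next.

```bash
python3 - <<'E'
from h import *
yaw=np.arctan(.1345);ex=np.array([np.cos(yaw),np.sin(yaw)]);ey=np.array([-ex[1],ex[0]])
for nm in("top","scene"):
    W=np.load(nm+"0.npy");C=np.load(nm+"c0.npy").astype(int);z=W[...,2]
    m=(W[...,0]>.4)&(W[...,0]<.8)&(W[...,1]>-.2)&(W[...,1]<.35)&(z>.165)&(z<.225)
    p=W[m];X=p[:,:2]@ex;Y=p[:,:2]@ey
    print(nm,"Yrange",Y.min(),Y.max())
    mid=(Y-.117>-.12)&(Y-.117<.12)
    for lo in np.arange(.556,.625,.004):
        k=mid&(X>=lo)&(X<lo+.004)
        if k.sum(): print(round(lo,3),k.sum(),np.round(np.percentile(p[k,2],[10,50,90]),3),np.median(C[m][k],0))
    # notch depth/brightness profile
    k0=(z>.165)&m&(np.abs(W[...,:2]@ex-.602)<.004); Yk=W[k0][:,:2]@ey;
    for y in np.arange(.03,.21,.006):
        k=(Yk>=y)&(Yk<y+.006)
        if k.sum():print("  ",round(y,3),k.sum(),np.round(np.median(W[k0][k,2]),4),C[k0][k].mean(0).round())
    near=(W[...,0]>.3)&(W[...,0]<.55)&(W[...,1]>-.35)&(W[...,1]<-.17)
    for a,b in((.19,.219),(.215,.23),(.172,.188),(.08,.17)):
        q=W[near&(z>a)&(z<b)]
        if len(q): print("carrier",a,b,len(q),np.percentile(q,5,axis=0).round(4),np.percentile(q,95,axis=0).round(4))
E
```

```text
top Yrange -0.2131233875742655 0.14812991102508433
0.568 35 [0.175 0.189 0.207] [52. 64. 80.]
0.572 217 [0.174 0.196 0.207] [62. 74. 90.]
0.576 43 [0.186 0.205 0.209] [133. 146. 153.]
0.58 71 [0.187 0.19  0.208] [167. 179. 191.]
0.584 93 [0.187 0.19  0.206] [202. 212. 215.]
0.588 93 [0.187 0.19  0.205] [207. 214. 213.]
0.592 151 [0.188 0.194 0.206] [155. 156. 150.]
0.596 78 [0.201 0.205 0.208] [168.  174.  176.5]
0.6 6 [0.201 0.203 0.203] [171.  176.5 175.5]
   0.03 1 0.2045 [185. 192. 194.]
   0.036 3 0.2033 [172. 177. 178.]
   0.042 1 0.2058 [179. 186. 188.]
   0.048 2 0.2077 [182. 189. 190.]
   0.054 3 0.2017 [170. 175. 176.]
   0.06 2 0.2062 [182. 188. 189.]
   0.066 3 0.2071 [181. 186. 187.]
   0.072 1 0.2001 [164. 170. 171.]
   0.078 2 0.2048 [182. 188. 190.]
   0.084 2 0.2062 [183. 189. 190.]
   0.09 1 0.2033 [173. 179. 180.]
   0.096 2 0.2061 [182. 188. 189.]
   0.102 2 0.2068 [176. 182. 182.]
   0.108 1 0.2003 [160. 163. 161.]
   0.114 2 0.2054 [146. 146. 144.]
carrier 0.19 0.219 34 [ 0.4068 -0.2702  0.1916] [ 0.4191 -0.2495  0.2187]
carrier 0.215 0.23 53 [ 0.4085 -0.2725  0
[... 874 characters left out ...]
  97.]
   0.072 9 0.1865 [93. 90. 80.]
   0.078 11 0.2011 [116. 112. 101.]
   0.084 12 0.192 [106. 103.  93.]
   0.09 13 0.1887 [90. 87. 78.]
   0.096 11 0.1994 [111. 109.  97.]
   0.102 12 0.1939 [97. 94. 84.]
   0.108 9 0.1883 [99. 96. 89.]
   0.114 13 0.188 [51. 48. 48.]
   0.12 13 0.1949 [63. 60. 60.]
   0.126 13 0.1882 [62. 59. 60.]
   0.132 4 0.1897 [61. 58. 60.]
   0.138 1 0.1849 [92. 92. 88.]
carrier 0.19 0.219 84 [ 0.4141 -0.2725  0.1913] [ 0.4234 -0.2518  0.2179]
carrier 0.215 0.23 48 [ 0.4118 -0.2721  0.2165] [ 0.4228 -0.2513  0.2255]
carrier 0.172 0.188 41 [ 0.4167 -0.2678  0.1749] [ 0.4337 -0.2553  0.1877]
carrier 0.08 0.17 133 [ 0.3978 -0.2667  0.0852] [ 0.4329 -0.2553  0.1656]
```

```bash
python3 - <<'E'
from h import *
yaw=np.arctan(.1345);ex=np.array([np.cos(yaw),np.sin(yaw)]);ey=np.array([-ex[1],ex[0]])
for nm in("top","scene"):
    W=np.load(nm+"0.npy");C=np.load(nm+"c0.npy").astype(int);z=W[...,2]
    XX=W[...,:2]@ex;YY=W[...,:2]@ey
    k0=(z>.168)&(z<.2)&(np.abs(XX-(.586 if nm=="top" else .583))<.005)
    print(nm,[(round(y,3),int((k:=k0&(YY>=y)&(YY<y+.006)).sum()),round(float(np.median(z[k])),3) if k.any() else 0,int(C[k].mean()) if k.any() else 0) for y in np.arange(-.11,.06,.006)])
    near=(W[...,0]>.3)&(W[...,0]<.55)&(W[...,1]>-.35)&(W[...,1]<-.17)
    for a,b in((.19,.23),(.172,.188),(.03,.09)):
        q=W[near&(z>a)&(z<b)]; print(a,b,len(q),cv2.minAreaRect(q[:,:2].astype(np.float32)*1000), np.degrees(np.arctan2(*np.linalg.svd(np.cov(q[:,:2].T))[0][::-1,0])))
    pl=near&(z>.008)&(z<.017)&(C[...,0]>C[...,1]+25);q=W[pl]
    print("pl",q.min(0),q.max(0)) 
    q=q[:,:2].astype(np.float32)*1000; print(cv2.boxPoints(cv2.minAreaRect(q)).round(1).tolist())
E
```

```text
top [(np.float64(-0.11), 9, 0.188, 196), (np.float64(-0.104), 7, 0.189, 208), (np.float64(-0.098), 8, 0.189, 207), (np.float64(-0.092), 9, 0.188, 195), (np.float64(-0.086), 8, 0.189, 204), (np.float64(-0.08), 7, 0.188, 207), (np.float64(-0.074), 11, 0.189, 198), (np.float64(-0.068), 8, 0.189, 204), (np.float64(-0.062), 8, 0.191, 206), (np.float64(-0.056), 9, 0.189, 200), (np.float64(-0.05), 8, 0.189, 195), (np.float64(-0.044), 6, 0.176, 182), (np.float64(-0.038), 7, 0.177, 190), (np.float64(-0.032), 5, 0.175, 194), (np.float64(-0.026), 6, 0.183, 192), (np.float64(-0.02), 10, 0.188, 203), (np.float64(-0.014), 8, 0.19, 203), (np.float64(-0.008), 8, 0.19, 192), (np.float64(-0.002), 11, 0.188, 204), (np.float64(0.004), 8, 0.19, 204), (np.float64(0.01), 8, 0.189, 204), (np.float64(0.016), 10, 0.19, 206), (np.float64(0.022), 7, 0.189, 203), (np.float64(0.028), 8, 0.189, 201), (np.float64(0.034), 11, 0.19, 206), (np.float64(0.04), 8, 0.189, 197), (np.float64(0.046), 8, 0.188, 197), (np.float64(0.052), 10, 0.19, 206), (np.float64(0.058), 7, 0.188, 203)]
0.19 0.23 76 ((413.06427001953125, -26
[... 1573 characters left out ...]
, (np.float64(0.052), 7, 0.192, 128), (np.float64(0.058), 5, 0.193, 139)]
0.19 0.23 121 ((417.7817077636719, -261.49761962890625), (23.739988327026367, 16.365991592407227), 85.92337036132812) 80.29156470225143
0.172 0.188 41 ((425.4454345703125, -264.2090759277344), (19.24015998840332, 16.95046615600586), 70.59748840332031) -163.47524264603314
0.03 0.09 337 ((434.7787780761719, -255.4673309326172), (74.91339111328125, 56.57780838012695), 50.040771484375) 81.8233699916634
pl [ 0.40417627 -0.2983999   0.00808515] [ 0.46792091 -0.22861545  0.01683845]
[[403.70001220703125, -293.29998779296875], [461.0, -300.5], [469.6000061035156, -231.60000610351562], [412.20001220703125, -224.39999389648438]]
```

The manual's scale: shifts go in shares of 0.25 m and turns go in shares of pi/2 rad. Converting my numbers, -0.02 m / 0.25 = -0.08, -0.12 rad / 1.5708 = -0.0764.

```bash
cat >> h.py <<'E'
from scipy.spatial.transform import Rotation as Ro
def go(x,y,z,yawx):
    o=manip.observe(); R=Ro.from_quat(np.roll(o["orientation"],-1))
    T=Ro.from_matrix(np.array([[np.cos(yawx),np.sin(yawx),0],[np.sin(yawx),-np.cos(yawx),0],[0,0,-1.]]))
    print("d_tool",R.inv().apply(np.array([x,y,z])-o["eef_pos"]).round(4),"rot",(R.inv()*T).as_rotvec().round(4),"F",o["contact_force"].round(2),"w",round(o["width"],4),"g",o["grip_force"])
E
```

Emit:
jog_arm(segments=[0,0,-0.08,0,0,-0.0764,0,0,-0.08,0,0,-0.0764,0,0,-0.08,0,0,-0.0764,0,0,0,0,0,-0.0764,0,0,0,0,0,-0.0764], aperture=0.06)

```text
t: 0.52
eef_pos: [0.1366, -0.5593, 0.292]
orientation: [0.001, 0.912, 0.41, -0.0]
contact_force: [0.6, -0.4, 0.1]
width: 0.0639
grip_force: 0.0
```

Emit:
jog_arm(segments=[0,0,0,0,0,-0.0764,0,0,0,0,0,-0.0764,0,0,0,0,0,-0.0764,0,0,0,0,0,-0.0764,0,0,0,0,0,-0.0764])

```text
t: 0.93
eef_pos: [0.1365, -0.5582, 0.2897]
orientation: [-0.001, 0.75, 0.662, 0.0]
contact_force: [-0.8, -0.0, 0.3]
width: 0.0598
grip_force: 0.0
```

```bash
python3 -c "from h import *;go(.4155,-.2613,.285,1.49)"
```

```text
d_tool [0.3293 0.2398 0.0051] rot [-0.0003 -0.0013 -0.0443] F [-0.84 -0.01  0.28] w 0.0598 g 0.0
```

In the tool's units: 0.033 m / 0.25 = 0.132, 0.024 m / 0.25 = 0.096, -0.044 rad / 1.5708 = -0.028.

Emit:
jog_arm(segments=[0.132,0.096,0,0,0,-0.028,0.132,0.096,0,0,0,0,0.132,0.096,0,0,0,0,0.132,0.096,0,0,0,0,0.132,0.096,0,0,0,0], aperture=0.06, quiet=true)

```text
ok
```

Emit:
jog_arm(segments=[0.132,0.096,0,0,0,0,0.132,0.096,0,0,0,0,0.132,0.096,0,0,0,0,0.1,0.08,0,0,0,0,0,0,0,0,0,0])

```text
t: 1.77
eef_pos: [0.377, -0.2858, 0.2901]
orientation: [-0.0, 0.735, 0.678, 0.001]
contact_force: [-0.7, 0.5, -0.0]
width: 0.0597
grip_force: 0.0
```

```bash
python3 -c "from h import *;go(.4155,-.2613,.213,1.49)"
```

```text
d_tool [0.0273 0.0364 0.0772] rot [ 0.0012 -0.0027  0.0006] F [-0.67  0.46 -0.04] w 0.0597 g 0.0
```

Emit:
jog_arm(segments=[0.056,0.072,0,0,0,0,0.052,0.072,0,0,0,0,0,0,0.06,0,0,0,0,0,0.08,0,0,0,0,0,0,0,0,0], aperture=0.05)

```text
t: 2.18
eef_pos: [0.4103, -0.265, 0.2513]
orientation: [-0.004, 0.737, 0.676, -0.001]
contact_force: [-1.8, 0.1, -0.4]
width: 0.05
grip_force: 0.0
```

```bash
python3 - <<'E'
from h import *
im=grab("top");im2=grab("scene")
a=cv2.resize(im["color"][190:290,330:450],None,fx=3.3,fy=3.3,interpolation=cv2.INTER_CUBIC)
b=cv2.resize(im2["color"][150:290,110:250],None,fx=2.7,fy=2.7,interpolation=cv2.INTER_CUBIC)
h=max(len(a),len(b));out=np.zeros((h,a.shape[1]+b.shape[1],3),np.uint8);out[:len(a),:a.shape[1]]=a;out[:len(b),a.shape[1]:]=b
cv2.imwrite("pics/pre.png",out[:,:,::-1])
go(.4155,-.2613,.213,1.49)
E
```

```text
d_tool [0.0054 0.0037 0.0416] rot [-0.0024 -0.0015 -0.0068] F [ 0.77  0.18 -0.08] w 0.0498 g 0.0
```

View pics/pre.png

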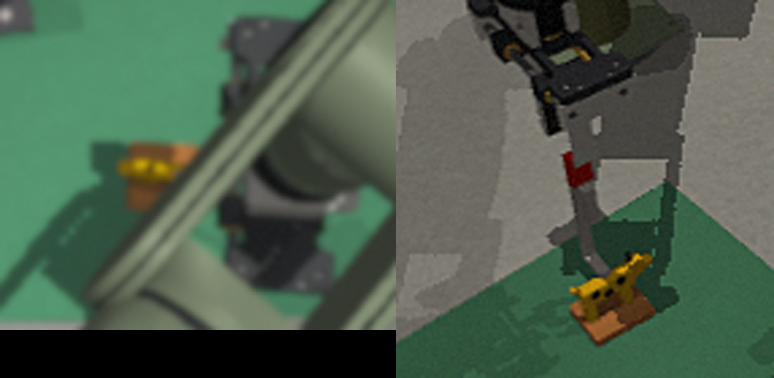

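The scene crop shows one finger standing in front of the red tab at (580,168). The hand is lined up over it, so I'll descend and close softly.

In the tool's units: 0.016 m / 0.25 = 0.064, 0.008 m / 0.25 = 0.032, -0.004 rad / 1.5708 = -0.0025.

Emit:
jog_arm(segments=[0.008,0.008,0.064,0,0,-0.0025,0.008,0.004,0.064,0,0,0,0,0,0.032,0,0,0,0,0,0,0,0,0,0,0,0,0,0,0], aperture=0.05)

```text
t: 2.7
eef_pos: [0.4157, -0.2633, 0.216]
orientation: [0.0, 0.736, 0.677, -0.0]
contact_force: [1.1, 0.8, -0.1]
width: 0.0497
grip_force: 0.0
```

```bash
python3 -c "from h import *;go(.4155,-.2613,.213,1.49)"
```

```text
d_tool [ 0.002  -0.0003  0.003 ] rot [ 0.0002  0.0003 -0.0028] F [ 1.11  0.77 -0.1 ] w 0.0497 g 0.0
```

In the tool's units: 0.002 m / 0.25 = 0.008.

Emit:
jog_arm(segments=[0.008,0,0.008,0,0,0,0,0,0,0,0,0,0,0,0,0,0,0,0,0,0,0,0,0,0,0,0,0,0,0], aperture=0.0, force=25)

```text
t: 3.12
eef_pos: [0.4161, -0.2609, 0.2139]
orientation: [0.0, 0.736, 0.677, 0.0]
contact_force: [-0.1, -0.5, -0.5]
width: 0.0202
grip_force: 0.0
```

Emit:
jog_arm(segments=[0,0,0,0,0,0,0,0,0,0,0,0,0,0,0,0,0,0])

```text
t: 3.37
eef_pos: [0.4159, -0.2607, 0.2134]
orientation: [-0.0, 0.736, 0.677, 0.0]
contact_force: [0.5, 0.4, -1.3]
width: 0.0118
grip_force: 25.0
```

```bash
python3 -c "from h import *;go(.4155,-.2613,.213,1.49)"
```

```text
d_tool [-0.0006 -0.0003  0.0004] rot [-0.0001 -0.0002 -0.0022] F [ 0.53  0.41 -1.27] w 0.0118 g 24.995912611484528
```

In the tool's units: -0.025 m / 0.25 = -0.1, -0.02 m / 0.25 = -0.08.

```bash
cat >> h.py <<'E'
yaw=np.arctan(.1345);ex=np.array([np.cos(yaw),np.sin(yaw)]);ey=np.array([-ex[1],ex[0]])
def rail(X,Y,ztip,dz=.0734):   # tip target in rail axes
    p=(X-.012)*ex+Y*ey; go(p[0],p[1],ztip+dz,np.pi/2+yaw)
E
```

Emit:
jog_arm(segments=[0,0,-0.04,0,0,0,0,0,-0.08,0,0,0,0,0,-0.1,0,0,0,0,0,-0.1,0,0,0,0,0,0,0,0,0], force=35)

```text
t: 3.78
eef_pos: [0.4182, -0.2628, 0.2994]
orientation: [0.005, 0.736, 0.677, 0.001]
contact_force: [0.1, -1.2, -1.1]
width: 0.0118
grip_force: 35.0
```

```bash
python3 -c "from h import *;rail(.507,-.035,.221)"
```

```text
d_tool [0.2995 0.0524 0.0035] rot [ 0.0079  0.0074 -0.2166] F [ 0.06 -1.17 -1.13] w 0.0118 g 34.99598264694214
```

In the tool's units: 0.03 m / 0.25 = 0.12, 0.005 m / 0.25 = 0.02, -0.03 rad / 1.5708 = -0.0191.

Emit:
jog_arm(segments=[0.06,0.008,0,0,0,-0.0191,0.1,0.016,0,0,0,-0.0318,0.12,0.02,0,0,0,-0.0318,0.12,0.032,0,0,0,-0.0318,0.12,0.032,0,0,0,-0.0229])

```text
t: 4.2
eef_pos: [0.4407, -0.1289, 0.292]
orientation: [-0.001, 0.658, 0.753, -0.0]
contact_force: [0.7, -0.1, -1.9]
width: 0.0117
grip_force: 35.0
```

Emit:
jog_arm(segments=[0.12,0.032,0,0,0,0,0.12,0.032,0,0,0,0,0.08,0.016,0,0,0,0,0.04,0,0,0,0,0,0,0,0,0,0,0])

```text
t: 4.62
eef_pos: [0.4482, -0.0367, 0.2924]
orientation: [-0.001, 0.657, 0.754, -0.0]
contact_force: [-0.3, -0.0, -3.1]
width: 0.0119
grip_force: 35.0
```

```bash
python3 -c "from h import *;rail(.507,-.035,.221)"
```

```text
d_tool [ 0.0609  0.0558 -0.0021] rot [-0.0019 -0.0011  0.0025] F [-0.35 -0.04 -3.07] w 0.0119 g 34.997406005859375
```

In the tool's units: 0.02 m / 0.25 = 0.08, 0.015 m / 0.25 = 0.06.

Emit:
jog_arm(segments=[0.08,0.056,0,0,0,0,0.08,0.056,-0.008,0,0,0,0.06,0.056,0,0,0,0,0.024,0.056,0,0,0,0,0,0,0,0,0,0])

```text
t: 5.03
eef_pos: [0.4981, 0.0294, 0.2948]
orientation: [0.0, 0.658, 0.753, 0.0]
contact_force: [-0.6, 0.3, -2.8]
width: 0.0121
grip_force: 35.0
```

Emit:
jog_arm(segments=[0,0,0,0,0,0,0,0,0,0,0,0,0,0,0,0,0,0], quiet=true)

```text
ok
```

```bash
python3 - <<'E'
from h import *
rail(.507,-.035,.221)
im=grab("top");im2=grab("scene")
a=cv2.resize(im["color"][140:260,210:330],None,fx=3.3,fy=3.3,interpolation=cv2.INTER_CUBIC)
b=cv2.resize(im2["color"][130:290,200:350],None,fx=2.5,fy=2.5,interpolation=cv2.INTER_CUBIC)
h=max(len(a),len(b));out=np.zeros((h,a.shape[1]+b.shape[1],3),np.uint8);out[:len(a),:a.shape[1]]=a;out[:len(b),a.shape[1]:]=b
cv2.imwrite("pics/stand.png",out[:,:,::-1])
for nm,i in(("top",im),("scene",im2)):
    W=cloud(i);C=i["color"].astype(int);z=W[...,2];o=manip.observe()["eef_pos"]
    p0=np.array([.507,0]);XX=W[...,:2]@ex;YY=W[...,:2]@ey
    near=(abs(YY+.035)<.06)&(XX>.43)&(XX<.56)
    yel=near&(C[...,0]>C[...,2]+50)&(z>.05)&(z<.2); print(nm,yel.sum(),z[yel].max() if yel.any() else 0, np.percentile(z[yel],95) if yel.any() else 0)
    pl=near&(z>.07)&(z<.1)&(C[...,0]>C[...,1]+20)
    if pl.sum()>10: print("pl",np.percentile(XX[pl],[2,98]),np.percentile(YY[pl],[2,98]),np.percentile(z[pl],[5,95]),cv2.minAreaRect(np.stack([XX[pl],YY[pl]],1).astype(np.float32)*1000))
    hk=near&(z>.2)&(z<.28)&(XX>.5);print("hk",hk.sum(),np.percentile(XX[hk],[2,98]) if hk.any() else 0,np.percentile(YY[hk],[2,98]) if hk.any() else 0,z[hk].min() if hk.any() else 0)
E
```

```text
d_tool [ 0.0031 -0.0003  0.0007] rot [-0.001   0.0003 -0.0023] F [-0.12 -1.04 -3.24] w 0.0119 g 34.99767243862152
top 11 0.14147163812961297 0.14055927190702208
hk 0 0 0 0
scene 180 0.15692070751044004 0.1513009272263842
pl [0.48433057 0.50063846] [-0.07506223 -0.04947913] [0.08814936 0.09802667] ((492.573486328125, -61.626617431640625), (16.352493286132812, 26.89168357849121), 4.222445964813232)
hk 88 [0.50072771 0.51491314] [-0.05080484 -0.03304614] 0.22184186071261158
```

View pics/stand.png

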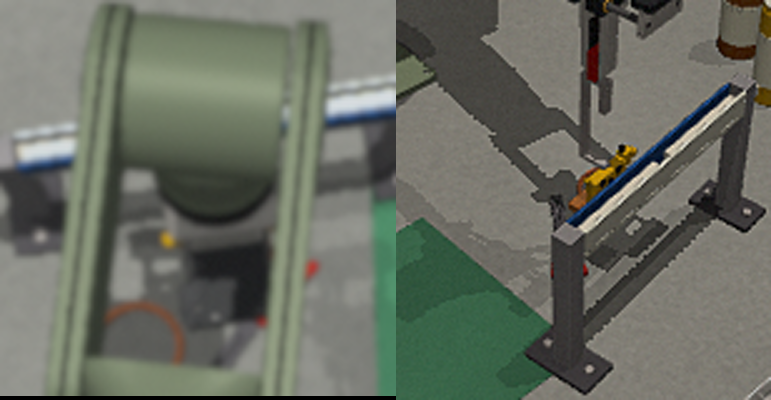

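The tip hangs clear in front of the lip at about (605,110) in the right panel. The notch shows as a dark gap in the strip at (662,155). Next I'll advance over the lip.

In the tool's units: 0.018 m / 0.25 = 0.072, 0.005 m / 0.25 = 0.02.

Emit:
jog_arm(segments=[0.02,0.04,0,0,0,0,0,0.072,0,0,0,0,0,0.072,0,0,0,0,0,0.056,0,0,0,0,0,0,0,0,0,0])

```text
t: 5.8
eef_pos: [0.5578, 0.0427, 0.2953]
orientation: [0.001, 0.659, 0.753, 0.001]
contact_force: [-1.0, 1.0, -2.8]
width: 0.0117
grip_force: 35.0
```

Emit:
jog_arm(segments=[0,0.04,0,0,0,0,0,0.032,0,0,0,0,0,0.008,0,0,0,0,0,0,0,0,0,0,0,0,0,0,0,0])

```text
t: 6.22
eef_pos: [0.5749, 0.045, 0.2954]
orientation: [-0.0, 0.659, 0.753, -0.0]
contact_force: [-0.5, -0.0, -2.4]
width: 0.0119
grip_force: 35.0
```

```bash
python3 - <<'E'
from h import *
rail(.587,-.033,.221)
im2=grab("scene")
b=cv2.resize(im2["color"][130:250,230:350],None,fx=4.5,fy=4.5,interpolation=cv2.INTER_CUBIC)
cv2.imwrite("pics/over.png",b[:,:,::-1])
W=cloud(im2);z=W[...,2];XX=W[...,:2]@ex;YY=W[...,:2]@ey
hk=(abs(YY+.035)<.04)&(z>.217)&(z<.25)&(XX>.575)&(XX<.61)
print(hk.sum(),np.percentile(XX[hk],[2,50,98]),np.percentile(YY[hk],[2,50,98]),z[hk].min())
E
```

```text
d_tool [-0.001  -0.0007  0.001 ] rot [-0.0006 -0.0001 -0.0007] F [-0.45 -0.02 -2.4 ] w 0.0119 g 34.997591972351074
34 [0.58452444 0.59107528 0.59477517] [-0.03995695 -0.03690865 -0.02814193] 0.22600322249434626
```

View pics/over.png

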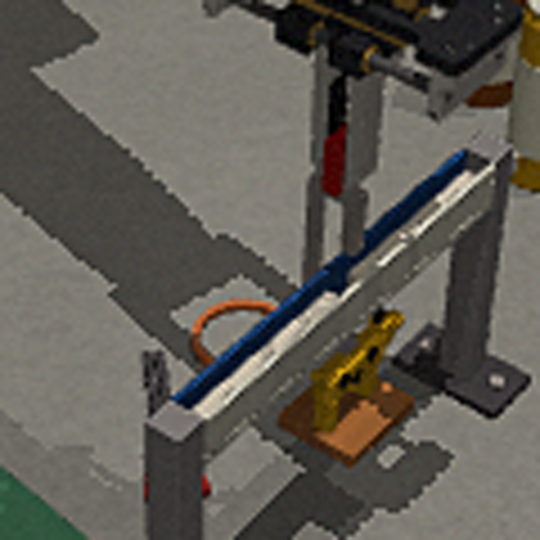

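The tip is over the trough at (350,250), just at the notch's gap near (340,285). I'll lower it slowly while watching the force.

In the tool's units: 0.005 m / 0.25 = 0.02, -0.001 m / 0.25 = -0.004.

Emit:
jog_arm(segments=[-0.004,-0.004,0.016,0,0,0,0,0,0.02,0,0,0,0,0,0.02,0,0,0,0,0,0.02,0,0,0,0,0,0.012,0,0,0])

```text
t: 6.68
eef_pos: [0.5736, 0.0439, 0.2721]
orientation: [-0.001, 0.659, 0.753, -0.001]
contact_force: [-0.5, -0.2, -1.6]
width: 0.0117
grip_force: 35.0
```

Emit:
jog_arm(segments=[0,0,0.008,0,0,0,0,0,0.008,0,0,0,0,0,0.008,0,0,0,0,0,0,0,0,0])

```text
t: 7.02
eef_pos: [0.5741, 0.0439, 0.267]
orientation: [-0.0, 0.659, 0.753, -0.0]
contact_force: [-0.5, -0.2, -3.1]
width: 0.0117
grip_force: 35.0
```

```bash
python3 -c "from h import *;rail(.587,-.034,.176)"
```

```text
d_tool [-0.001   0.0002  0.0176] rot [-0.0006 -0.0001 -0.0007] F [-0.47 -0.19 -3.14] w 0.0117 g 34.99749720096588
```

Tip at about z = 0.1936, with no contact yet. I'll continue in 1.5 mm steps.

In the tool's units: 0.0015 m / 0.25 = 0.006, -0.001 m / 0.25 = -0.004.

Emit:
jog_arm(segments=[-0.004,0,0.006,0,0,0,0,0,0.006,0,0,0,0,0,0.006,0,0,0,0,0,0.006,0,0,0,0,0,0,0,0,0])

```text
t: 7.43
eef_pos: [0.5742, 0.0429, 0.261]
orientation: [-0.0, 0.659, 0.753, -0.0]
contact_force: [-0.2, -0.5, -1.7]
width: 0.0119
grip_force: 35.0
```

```bash
python3 -c "from h import *;rail(.587,-.034,.176)"
```

```text
d_tool [0.     0.0003 0.0116] rot [-0.0008 -0.0002 -0.0007] F [-0.15 -0.45 -1.73] w 0.0119 g 34.997565150260925
```

In the tool's units: 0.0015 m / 0.25 = 0.006.

Emit:
jog_arm(segments=[0,0,0.006,0,0,0,0,0,0.006,0,0,0,0,0,0.006,0,0,0,0,0,0,0,0,0])

```text
t: 7.77
eef_pos: [0.5741, 0.0429, 0.2565]
orientation: [-0.0, 0.659, 0.753, -0.0]
contact_force: [-0.5, 0.5, -2.1]
width: 0.012
grip_force: 35.0
```

Emit:
jog_arm(segments=[0,0,0.006,0,0,0,0,0,0.006,0,0,0,0,0,0,0,0,0])

```text
t: 8.02
eef_pos: [0.5742, 0.0429, 0.2536]
orientation: [-0.0, 0.659, 0.753, -0.0]
contact_force: [0.3, 0.4, -3.2]
width: 0.0116
grip_force: 35.0
```

```bash
python3 -c "from h import *;rail(.587,-.034,.176)"
```

```text
d_tool [0.     0.0002 0.0042] rot [-0.0006 -0.0001 -0.0007] F [ 0.3   0.38 -3.24] w 0.0116 g 34.99754548072815
```

Tip at about 0.180, so it is inside the notch with no jam. I'll keep going until it touches the bottom.

In the tool's units: 0.001 m / 0.25 = 0.004.

Emit:
jog_arm(segments=[0,0,0.004,0,0,0,0,0,0.004,0,0,0,0,0,0.004,0,0,0,0,0,0,0,0,0])

```text
t: 8.35
eef_pos: [0.5742, 0.0429, 0.2507]
orientation: [-0.0, 0.659, 0.753, -0.0]
contact_force: [-0.0, -0.2, -1.9]
width: 0.0117
grip_force: 35.0
```

Emit:
jog_arm(segments=[0,0,0.004,0,0,0,0,0,0,0,0,0,0,0,0,0,0,0])

```text
t: 8.6
eef_pos: [0.5743, 0.0429, 0.2499]
orientation: [-0.0, 0.659, 0.753, -0.0]
contact_force: [0.5, -0.0, -2.0]
width: 0.0117
grip_force: 35.0
```

Emit:
jog_arm(segments=[0,0,0.004,0,0,0,0,0,0,0,0,0,0,0,0,0,0,0])

```text
t: 8.85
eef_pos: [0.5746, 0.0429, 0.2493]
orientation: [0.0, 0.659, 0.753, 0.0]
contact_force: [-0.4, 0.3, -1.3]
width: 0.0115
grip_force: 35.0
```

Emit:
jog_arm(segments=[0,0,0.004,0,0,0,0,0,0,0,0,0,0,0,0,0,0,0])

```text
t: 9.1
eef_pos: [0.5746, 0.0429, 0.2493]
orientation: [0.0, 0.659, 0.753, 0.0]
contact_force: [-3.3, -0.2, 5.0]
width: 0.0118
grip_force: 35.0
```

The tip is on the bottom (tip z ≈ 0.176, force now pushing up). I'll relax the press, lower the grip force and release.

In the tool's units: -0.0008 m / 0.25 = -0.0032.

Emit:
jog_arm(segments=[0,0,-0.0032,0,0,0,0,0,0,0,0,0,0,0,0,0,0,0], aperture=0, force=6)

```text
t: 9.35
eef_pos: [0.5746, 0.0429, 0.2493]
orientation: [0.0, 0.659, 0.753, 0.0]
contact_force: [-1.8, 0.6, 4.8]
width: 0.0118
grip_force: 6.0
```

Emit:
jog_arm(segments=[0,0,0,0,0,0,0,0,0,0,0,0,0,0,0,0,0,0,0,0,0,0,0,0], aperture=0.04)

```text
t: 9.68
eef_pos: [0.5743, 0.0429, 0.2482]
orientation: [-0.0, 0.659, 0.753, -0.0]
contact_force: [-1.4, -0.1, -0.2]
width: 0.0351
grip_force: 0.0
```

```bash
python3 - <<'E'
from h import *
im2=grab("scene")
b=cv2.resize(im2["color"][130:250,230:350],None,fx=4.5,fy=4.5,interpolation=cv2.INTER_CUBIC)
cv2.imwrite("pics/rel.png",b[:,:,::-1])
E
```

```text
(no output)
```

View pics/rel.png

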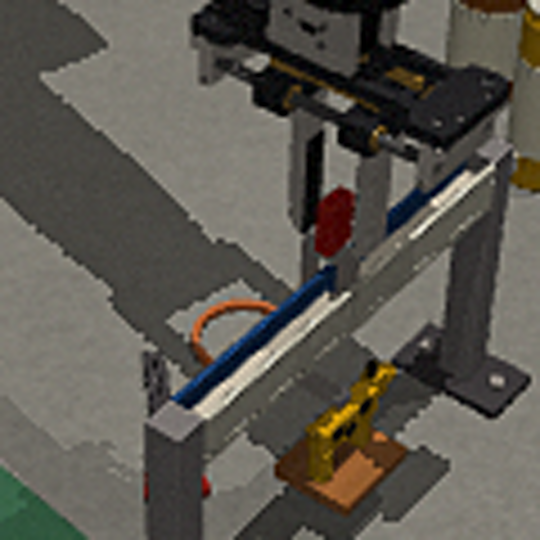

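The hook is seated in the notch at (340,285) and the fingers are clear on both sides of the red tab at (335,220). I'll withdraw straight up.

In the tool's units: -0.03 m / 0.25 = -0.12, -0.025 m / 0.25 = -0.1.

Emit:
jog_arm(segments=[0,0,-0.02,0,0,0,0,0,-0.06,0,0,0,0,0,-0.1,0,0,0,0,0,-0.12,0,0,0,0,0,-0.08,0,0,0], quiet=true)

```text
ok
```

Emit:
jog_arm(segments=[0,0,-0.04,0,0,0,0,0,0,0,0,0,0,0,0,0,0,0,0,0,0,0,0,0,0,0,0,0,0,0])

```text
t: 10.57
eef_pos: [0.5735, 0.043, 0.3514]
orientation: [-0.002, 0.659, 0.753, -0.001]
contact_force: [0.4, -0.9, 0.5]
width: 0.0401
grip_force: 0.0
```

Emit:
jog_arm(segments=[0,0,0,0,0,0,0,0,0,0,0,0,0,0,0,0,0,0,0,0,0,0,0,0,0,0,0,0,0,0], quiet=true)

```text
ok
```

```bash
python3 - <<'E'
from h import *
im2=grab("scene")
b=cv2.resize(im2["color"][130:250,230:350],None,fx=4.5,fy=4.5,interpolation=cv2.INTER_CUBIC)
cv2.imwrite("pics/fin.png",b[:,:,::-1])
def red(im):
    W=cloud(im);C=im["color"].astype(int);YY=W[...,:2]@ey
    m=(C[...,0]>70)&(C[...,1]<50)&(W[...,2]>.2)&(abs(YY+.035)<.05);return np.median(W[m],0),W[m][:,2].max()
print(red(im2))
for _ in range(5): i=grab("scene")
print(red(i))
E
```

```text
(array([0.57902184, 0.0329497 , 0.2477973 ]), np.float64(0.2617277058246724))
(array([0.57922434, 0.03232451, 0.24830479]), np.float64(0.26261466441350656))
```

View pics/fin.png

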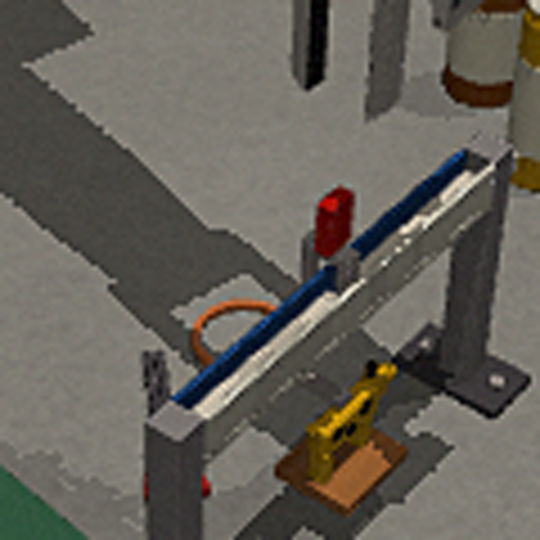

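The animal hangs upright and still, with the tab at (335,220) at the seated height and the gripper well clear above.

```bash
python3 -c "
from rig import manip, viewer, workorder
print(workorder.sign_off())"
```

```text
the job is handed in; nothing more can be done
None
```

The spotted animal hangs from the rail with its hook tip on the bottom of the notch, released, upright and still; I handed the job in at about 11 s, and no verdict came back.

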